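# Bank gauge blocks under the comparator's dial

### The arm

A 6-joint arm with a two-finger parallel gripper is mounted at the origin on the work surface. World frame = base frame: x ahead of the robot, y to its left, z up, the work surface at z = 0. Lengths are in m, angles in rad, forces in N, time in s.
With the tool pointing down it reaches from about 0.275 to 0.875 m from the base axis. Payload 12.5 kg.
Tool frame: the origin (TCP) lies at the very end of the fingers, on their centre line; the grasp point (between the pads) lies 19 mm behind it; z points along the fingers, y is the line along which they close (so a half turn about z gives the same grasp; the last joint's range is limited). The gripper opens to 85 mm and grips with 20 to 120 N. Pads are 22 mm wide; open, the fingers measure 114 mm over their backs; the gripper's body (76 mm by 85 mm) begins 54 mm behind the grasp point. The pads swing forward as they close: fully open they stand 13 mm farther back than shut.
Start: joints at [-1.377, 0.351, 1.652, -0, 1.139, -0.085], TCP at [0.151, -0.529, 0.231] pointing down, gripper open.
Joint ranges: [-2.75, 2.75], [-0.79, 2.1], [0.01, 2.65], [-1.57, 4.71], [0.07, 3.14], [-2.87, 2.87]. Speed limits (rad/s): [2.22, 2.22, 2.79, 3.14, 3.14, 3.14].

### API

Orientations are given as a 3x3 rotation matrix whose columns are the frame's x, y, z axes.
In Python, from bench import manip gives the robot as it stands. Calls block until the motion is done:
- manip.move_ptp(position, orientation): joint-space move of the TCP to a pose.
- manip.move_l(position, attitude=None, max_speed=0.15): straight line of the TCP; attitude=None keeps the orientation; max_speed is the mean speed in m/s.
- manip.move_j(angles): joint-space move.
- manip.set_gripper(opening, effort=None): opening from 0.0 (shut) to 1.0 (fully open); effort is the grip in N (None keeps the last); returns when the fingers have stopped.
- manip.dwell(seconds).
- manip.inverse_kinematics(position, orientation): joint angles nearest the present ones, or None.
- manip.grab_frame(name): name is "scene" or "top" or "wrist"; returns (picture, depth): 384x512x3 uint8, red, green, blue; 384x512 float32, m along the optical axis (not along the pixel's ray), 0 where there is no reading.
- manip.get_calibration(name): a dict with "camera_matrix" (3x3 intrinsics, pixels), "R" (3x3) and "t" (3): a world point X has camera coordinates R X + t. Camera axes: x right, y down, z forward; pixel columns grow to the right and rows downward; lengths in m; the calibration is good to about 2 mm. The wrist camera is an equidistant fisheye: a pixel r from the principal point sees the ray r / f radians off the axis. A picture is of the moment at which its call begins: read the wrist's pose just before it. get_calibration takes no time and is no camera call; for the wrist camera it gives the pose at the moment of the call.
A pose or a line that the arm cannot do raises manip.Unreachable and nothing moves.
- manip.sign_off(): hands the job in; it is judged then, once.
Trained networks look in the newest picture that a camera, given by its name, has taken for a name from the list of things; names that differ only in an ending like _2 or _b are one class to them, and where a whole thing is asked for, a point or a joint stands for the part that bears it (a point fixed in the world has none). Each returns a list of dicts, best first, with "confidence" (0 to 1); they miss things now and then, are a little off and sometimes report something else, mostly with a low value. They report only what shows in the picture. A call takes as long as a camera call. They do not tell look-alikes from the thing itself.
- manip.look_for(camera, name): "at" ([x, y, z] in m, in world coordinates, good to about 4 mm: the middle of the surface that is visible of it).
Readings, each from a call of its own:
- manip.current_time(): time.
- manip.current_qpos(): joint angles.
- manip.current_joint_vel(): joint speeds.
- manip.current_joint_torque(): joint torques, N m.
- manip.current_ee_pos(): TCP position.
- manip.current_tcp_rot(): TCP orientation.
- manip.current_force(): force on the tool from outside, world axes, zero at the start.
- manip.current_ft_torque(): the same for the moment, N m.
- manip.current_grip_width(): opening from 0.0 (shut) to 1.0 (fully open).
- manip.current_grip_force(): force on a finger pad.
Only numpy, scipy, OpenCV 4.12 (cv2) and the standard library are available. Lean on these libraries where they do the work, as an engineer would, in place of code of your own. Each camera call takes 0.05 s, during which the arm holds its last target. There are 200 camera calls.

### The job

Wind the comparator's feed slide fully back to its home stop, then lay every gauge block that is on the bench on the narrow rail, in line, long side along the rail. Wind the slide in until it has pushed the row under the overhanging arm and pressed the sprung anvil all the way back against its stop, then throw the lock lever right over. Leave the row so clamped, with all blocks on the rail, and do not disturb the other things on the bench.

Things in the scene. Friction and masses are not known exactly. Their poses are not given: they have to be found in the camera images.
- comparator: bench comparator, fixed to the bench, placed and turned anew each start. Origin on the bench under its rail, which runs along its y axis: steel, 16 mm wide, top at z 45 mm, standing on the bench from y -190 to 270. Anvil end at -y, slide and wheel end at +y. A gearbox (45 wide, 34 high) reaches from the rail at y 195 towards -x and carries the handwheel at x -100, y 195
- overhang_end (a point): middle of the underside of the free end of the arm that overhangs the rail, 75 mm above the bench (30 over the rail). The arm is 20 mm wide, 7 thick, and reaches from here in -y over the anvil housing (30 mm wide, comparator y -242 to -142); a dial 48 mm across lies on it at y -214, top at z 95. From here (y -90) to the homed slide's face (y 90) the rail is bare: the loading bay
- feed_slide (a joint): the slide's advance along the rail towards the anvil (comparator's -y), m: 0 = fully back at its home stop, 0.176 = end of travel. Its pusher bar is 22 mm wide, 22 high (z 47 to 69), 85 long; its saddle behind is 52 wide, 45 long, top at z 78; geared to the handwheel, 6.5 mm per rad (41 mm a turn)
- handwheel (a joint): turn of the handwheel, rad: 0 at the slide's home stop, grows clockwise seen from above, which advances the slide (at most 27). Stays where it is left; turning takes about 4 to 5 N at the crank handle, 2 N more as the anvil's spring is pressed, and stiffens sharply at a stop
- wheel_centre (a point): centre of the handwheel's upper face: a flat dark disc 120 mm across, 10 thick, on an upright axis, its upper face 64 mm above the bench
- crank_grip (a point): upright round black crank handle on the handwheel, 18 mm across, from 66 to 121 mm above the bench, 50 mm from the wheel's axis; this point is on its axis 104 mm above the bench. The handle spins freely on its own axis, so it can be pinched from above and led round in circles without turning the gripper
- anvil (a joint): how far the sprung anvil is pressed back, m: 0 = out (its face at comparator y -124 mm), 0.006 = against its stop; spring 2 N per mm (12 N at the stop)
- lock_lever (a joint): slide lock, a toggle lever with a black ball end on a small base at comparator x -20, y 287 mm, beyond the handwheel: rad, 0 = leaning 0.5 rad to the comparator's -x, upright at 0.5, 1 = thrown fully over, leaning to +x; stays where it is left, pushed at its tip with a few N. It marks the slide as locked; the wheel can still be forced round
- lock_lever_tip (a point): tip of the lock lever, 80 mm from its pivot; about 100 mm above the bench at 0, a little higher midway
- block_a: plain steel gauge block, 30 mm long (its x) with a square 26 x 26 mm section; about 158 g. Origin at the centre of its underside. May be absent
- block_a_mid (a point): centre of block_a
- block_b: plain steel gauge block, 33 mm long (its x) with a square 26 x 26 mm section; about 174 g. Origin at the centre of its underside. May be absent
- block_b_mid (a point): centre of block_b
- block_c: plain steel gauge block, 36 mm long (its x) with a square 26 x 26 mm section; about 190 g. Origin at the centre of its underside. May be absent
- block_c_mid (a point): centre of block_c
- block_d: plain steel gauge block, 39 mm long (its x) with a square 26 x 26 mm section; about 206 g. Origin at the centre of its underside. May be absent
- block_d_mid (a point): centre of block_d
- ring_big: bystander, leave alone: steel ring gauge lying flat, 60 mm across, 16 high; origin at the centre of its underside
- ring_small: bystander, leave alone: dark ring gauge lying flat, 40 mm across, 14 high; origin at the centre of its underside
- master_disc: bystander, leave alone: aluminium disc, 68 mm across, 22 high; origin at the centre of its underside
- plug_gauge: bystander, leave alone: plug gauge with black handle and two brass ends lying down, 130 mm long along its x, 18 thick; origin at the centre of its underside
- insert_box: bystander, leave alone: blue plastic box 60 x 45 x 18 mm; origin at the centre of its underside
- ring_thread: bystander, leave alone: dark thread ring lying flat, 52 mm across, 20 high; origin at the centre of its underside
- oil_bottle: bystander, leave alone: small clear bottle with orange cap, 48 mm across, 110 high; origin at the centre of its underside
Mind the look-alikes: they are no part of the job. What is shaped like the block_c but blue or orange is not meant.

How it is judged:
On the way, in this order (a step that is already met when the one before it is completed fails the run):
1. the slide is wound back to its home stop (value of joint feed_slide below 0.002 m), for 0.2 s.
2. every block present lies on the rail, lengthwise, and is let go (x of block_a_mid in the frame of comparator between -0.006 and 0.006 m and z of block_a_mid in the frame of comparator between 0.053 and 0.063 m and y of block_a_mid in the frame of comparator between -0.14 and 0.1 m and angle between the x axis of each of block_a, block_b, block_c, block_d and the y axis of comparator, either way round below 0.15 rad and x of block_b_mid in the frame of comparator between -0.006 and 0.006 m and z of block_b_mid in the frame of comparator between 0.053 and 0.063 m and y of block_b_mid in the frame of comparator between -0.14 and 0.1 m and x of block_c_mid in the frame of comparator between -0.006 and 0.006 m and z of block_c_mid in the frame of comparator between 0.053 and 0.063 m and y of block_c_mid in the frame of comparator between -0.14 and 0.1 m and x of block_d_mid in the frame of comparator between -0.006 and 0.006 m and z of block_d_mid in the frame of comparator between 0.053 and 0.063 m and y of block_d_mid in the frame of comparator between -0.14 and 0.1 m and linear speed of each of block_a, block_b, block_c, block_d below 0.02 m/s and contact force between the fingers and block_a below 0.1 N and contact force between the fingers and block_b below 0.1 N and contact force between the fingers and block_c below 0.1 N and contact force between the fingers and block_d below 0.1 N), for 0.3 s.
3. the slide has pressed the row and the anvil back to the anvil's stop (value of joint anvil above 0.0045 m and x of block_a_mid in the frame of comparator between -0.006 and 0.006 m and z of block_a_mid in the frame of comparator between 0.053 and 0.063 m and y of block_a_mid in the frame of comparator between -0.14 and 0.1 m and angle between the x axis of each of block_a, block_b, block_c, block_d and the y axis of comparator, either way round below 0.15 rad and x of block_b_mid in the frame of comparator between -0.006 and 0.006 m and z of block_b_mid in the frame of comparator between 0.053 and 0.063 m and y of block_b_mid in the frame of comparator between -0.14 and 0.1 m and x of block_c_mid in the frame of comparator between -0.006 and 0.006 m and z of block_c_mid in the frame of comparator between 0.053 and 0.063 m and y of block_c_mid in the frame of comparator between -0.14 and 0.1 m and x of block_d_mid in the frame of comparator between -0.006 and 0.006 m and z of block_d_mid in the frame of comparator between 0.053 and 0.063 m and y of block_d_mid in the frame of comparator between -0.14 and 0.1 m), for 0.2 s.
4. the lock lever is thrown over (value of joint lock_lever above 0.8 rad), for 0.2 s.
At the end, for the whole second after the job is handed in: every block present lies on the rail (centre within 6 mm of the rail's middle line, 53 to 63 mm above the bench, long axis within 0.15 rad of the rail), at rest and let go; the anvil is pressed in by more than 4.5 of its 6 mm; the lock lever is past 0.8 rad (all of step 3 and value of joint lock_lever above 0.8 rad and linear speed of each of block_a, block_b, block_c, block_d below 0.02 m/s and contact force between the fingers and block_a below 0.1 N and contact force between the fingers and block_b below 0.1 N and contact force between the fingers and block_c below 0.1 N and contact force between the fingers and block_d below 0.1 N); the robot touches nothing.
It fails at once if a bystander is moved more than 40 mm (distance of any of ring_big, ring_small, master_disc, plug_gauge, insert_box, ring_thread, oil_bottle from where it was at the start of the episode above 0.04 m).
Of block_a, block_b, block_c, block_d only 3 to 4 are there at a start; the rules pass over those that are not, and their reading is None.
At some moment in a run one of block_a, block_b, block_c, block_d may be knocked a few centimetres aside while the robot is not near it.
Once in a run the grip may slacken for a moment while it holds something.
It also fails if it takes over 210 s, if anything falls off the work surface, if the arm or the gripper's body presses on something with over 40 N, if the wrist force passes 120 N, or if a joint passes its speed limit or range.

## Working session

There is one attempt and no reset: what is moved stays moved. The work goes in short steps, each a Python script; the robot and the scene stay as the last script left them, time stands still between calls to the robot, and variables do not carry over. Pictures are saved under pics/ and viewed, at most 14 in all, crops included, and the job is handed in when it is done.

```bash
mkdir -p pics; ls
cat > h.py <<'E'
import numpy as np, cv2
from bench import manip as m
def save(cam,fn):
    p,d=m.grab_frame(cam); cv2.imwrite('pics/'+fn,p[:,:,::-1]); return p,d
E
python3 - <<'E'
from h import *
for c in("scene","top"):
    p,d=save(c,c+"0.png"); np.savez("pics/%s0.npz"%c,p=p,d=d,**m.get_calibration(c))
    for n in ["overhang_end","wheel_centre","crank_grip","lock_lever_tip","feed_slide","anvil","block_a","block_b","block_c","block_d","ring_big","ring_small","master_disc","plug_gauge","insert_box","ring_thread","oil_bottle"]:
        print(c,n,[(np.round(r["at"],3).tolist(),round(r["confidence"],2)) for r in m.look_for(c,n)][:6])
print(m.current_time())
E
```

```text
pics
scene overhang_end [([0.607, 0.115, 0.065], 0.88)]
scene wheel_centre [([0.523, 0.175, 0.062], 0.72)]
scene crank_grip [([0.485, 0.146, 0.103], 0.4)]
scene lock_lever_tip [([0.578, 0.272, 0.102], 0.69)]
scene feed_slide [([0.616, 0.077, 0.064], 0.85), ([0.445, -0.151, 0.023], 0.66)]
scene anvil []
scene block_a [([0.444, -0.153, 0.023], 0.76), ([0.488, -0.453, 0.024], 0.76), ([0.488, -0.365, 0.022], 0.75), ([0.383, -0.413, 0.025], 0.71), ([0.622, -0.311, 0.024], 0.7), ([0.535, -0.302, 0.025], 0.69)]
scene block_b [([0.444, -0.153, 0.023], 0.76), ([0.488, -0.453, 0.024], 0.76), ([0.488, -0.365, 0.022], 0.75), ([0.383, -0.413, 0.025], 0.71), ([0.622, -0.311, 0.024], 0.7), ([0.535, -0.302, 0.025], 0.69)]
scene block_c [([0.444, -0.153, 0.023], 0.76), ([0.488, -0.453, 0.024], 0.76), ([0.488, -0.365, 0.022], 0.75), ([0.383, -0.413, 0.025], 0.71), ([0.622, -0.311, 0.024], 0.7), ([0.535, -0.302, 0.025], 0.69)]
scene block_d [([0.444, -0.153, 0.023], 0.76), ([0.488, -0.453, 0.024], 0.76), ([0.488, -0.365, 0.022], 0.75), ([0.383, -0.413, 0.025], 0.71), ([0.622, -0.311, 0.024], 0.7), ([0.
[... 1266 characters left out ...]
[([0.48, -0.446, 0.027], 0.69), ([0.379, -0.405, 0.027], 0.69), ([0.608, -0.303, 0.023], 0.68), ([0.486, -0.042, 0.023], 0.62), ([0.435, -0.151, 0.027], 0.59), ([0.528, -0.293, 0.022], 0.58)]
top block_d [([0.48, -0.446, 0.027], 0.69), ([0.379, -0.405, 0.027], 0.69), ([0.608, -0.303, 0.023], 0.68), ([0.486, -0.042, 0.023], 0.62), ([0.435, -0.151, 0.027], 0.59), ([0.528, -0.293, 0.022], 0.58)]
top ring_big [([0.44, 0.348, 0.017], 0.51)]
top ring_small [([0.375, -0.203, 0.015], 0.48)]
top master_disc [([0.604, -0.395, 0.02], 0.62)]
top plug_gauge []
top insert_box [([0.725, -0.203, 0.016], 0.87)]
top ring_thread [([0.736, 0.014, 0.024], 0.71)]
top oil_bottle [([0.528, 0.417, 0.072], 0.67)]
1.8
```

View pics/top0.png

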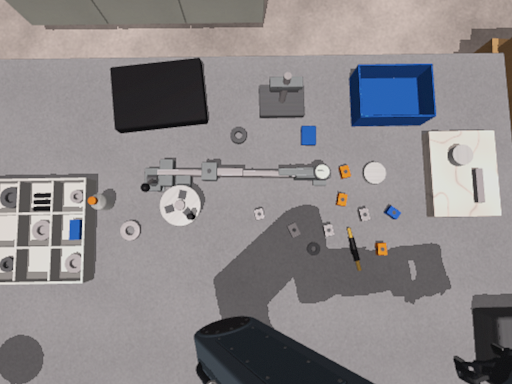

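View pics/scene0.png

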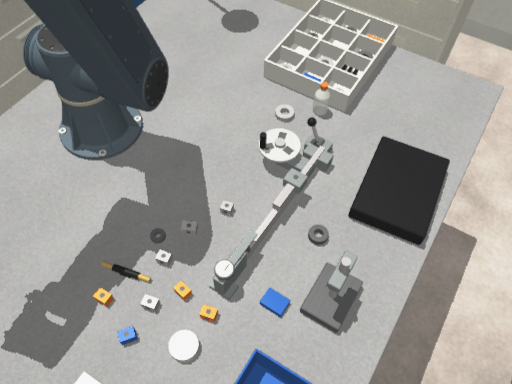

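The top view shows four grey blocks at about (260,213), (294,230), (328,230) and (364,214), with orange and blue look-alikes around them. The comparator runs from the dial at (322,171) to the lever at (146,187), and the slide is part-way out at (209,170). The scene view agrees. Next come close wrist views.

```bash
cat >> h.py <<'E'
def down(yaw):  # tool z down; tool y axis at angle yaw from world x
    y=np.array([np.cos(yaw),np.sin(yaw),0]); z=np.array([0,0,-1.]); return np.c_[np.cross(y,z),y,z]
def cloud(cal,d,fish):
    K=np.array(cal["camera_matrix"]); v,u=np.mgrid[:d.shape[0],:d.shape[1]]
    a=(u-K[0,2])/K[0,0]; b=(v-K[1,2])/K[1,1]
    if fish:
        r=np.hypot(a,b); s=np.where(r>1e-9,np.tan(np.minimum(r,1.5))/np.maximum(r,1e-9),1); a,b=a*s,b*s
    P=np.stack([a*d,b*d,d],-1); return (P-cal["t"])@np.array(cal["R"])
def shot(cam,fn=None):
    cal=m.get_calibration(cam); p,d=m.grab_frame(cam)
    if fn: cv2.imwrite('pics/%s.png'%fn,p[:,:,::-1]); np.savez('pics/%s.npz'%fn,p=p,d=d,**cal)
    X=cloud(cal,d,cam=="wrist"); X[d==0]=np.nan; return p,d,X,cal
E
python3 - <<'E'
from h import *
print(m.current_tcp_rot().round(2).tolist())
c=m.get_calibration("wrist");print(np.round(c["camera_matrix"],1).tolist(),"cam",(-c["R"].T@c["t"]).round(3),np.round(c["R"],2).tolist())
R=m.current_tcp_rot()
for i,(x,y,z) in enumerate([(0.47,-0.25,0.30),(0.56,0.0,.30),(0.56,0.18,.30)]):
    try: m.move_ptp([x,y,z],down(np.pi/2 if 0 else np.arctan2(R[1,1],R[0,1])))
    except m.Unreachable as e: print("unreach",i,e); continue
    p,d,X,cal=shot("wrist","w%d"%i)
    print(i,m.current_qpos().round(2),(d>0).mean())
    names=["block_a"] if i==0 else ["overhang_end","wheel_centre","crank_grip","lock_lever_tip","feed_slide","block_a"]
    for n in names: print(n,[(np.round(r["at"],3).tolist(),round(r["confidence"],2)) for r in m.look_for("wrist",n)][:8])
print(m.current_time())
w=[cv2.imread("pics/w%d.png"%i) for i in range(3)]
cv2.imwrite("pics/wA.png",cv2.resize(w[0],(768,576))); cv2.imwrite("pics/wB.png",cv2.resize(w[2],(768,576)))
E
```

```text
[[0.96, 0.28, -0.0], [0.28, -0.96, -0.0], [-0.0, 0.0, -1.0]]
[[297.3, 0.0, 256.9], [0.0, 297.3, 191.6], [0.0, 0.0, 1.0]] cam [ 0.219 -0.51   0.375] [[0.28, -0.96, 0.0], [-0.92, -0.26, 0.28], [-0.27, -0.08, -0.96]]
0 [-0.58  0.26  1.61 -0.    1.28  0.72] 0.9898223876953125
block_a [([0.483, -0.36, 0.028], 0.93), ([0.611, -0.309, 0.029], 0.93), ([0.488, -0.442, 0.027], 0.8), ([0.382, -0.406, 0.026], 0.74), ([0.528, -0.292, 0.028], 0.73), ([0.485, -0.049, 0.026], 0.72), ([0.44, -0.252, 0.024], 0.63), ([0.441, -0.149, 0.026], 0.6)]
1 [-0.09  0.31  1.54 -0.    1.3   1.21] 0.9898529052734375
overhang_end [([0.602, 0.16, 0.064], 0.67)]
wheel_centre [([0.517, 0.181, 0.066], 0.93)]
crank_grip [([0.488, 0.146, 0.105], 0.92), ([0.73, -0.198, 0.019], 0.38)]
lock_lever_tip [([0.574, 0.273, 0.1], 0.87), ([0.488, -0.044, 0.027], 0.43)]
feed_slide [([0.61, 0.084, 0.077], 0.81)]
block_a [([0.49, -0.439, 0.026], 0.73), ([0.529, -0.287, 0.029], 0.71), ([0.444, -0.144, 0.028], 0.7), ([0.483, -0.356, 0.024], 0.67), ([0.489, -0.04, 0.024], 0.6), ([0.618, -0.305, 0.028], 0.56)]
2 [ 0.23  0.36  1.46 -0.    1.32  1.52] 0.9898173014322916
overhang_end [([0.595, 0.182, 0.06], 0.71), ([0.613, 0.094, 0.079], 0.45)]
wheel_centre [([0.518, 0.184, 0.066], 0.98), ([0.489, -0.352, 0.02], 0.46)]
crank_grip [([0.488, 0.153, 0.109], 0.86), ([0.446, -0.141, 0.028], 0.37)]
lock_lever_tip [([0.572, 0.278, 0.109], 0.87), ([0.593, 0.179, 0.065], 0.28)]
feed_slide [([0.613, 0.097, 0.078], 0.69), ([0.492, -0.036, 0.027], 0.23), ([0.593, -0.37, 0.004], 0.19)]
block_a [([0.492, -0.036, 0.029], 0.96), ([0.529, -0.284, 0.028], 0.8), ([0.445, -0.142, 0.027], 0.79), ([0.484, -0.352, 0.021], 0.72), ([0.488, -0.433, 0.017], 0.61), ([0.386, -0.402, 0.021], 0.54), ([0.576, 0.276, 0.106], 0.16)]
5.9667
```

View pics/wA.png

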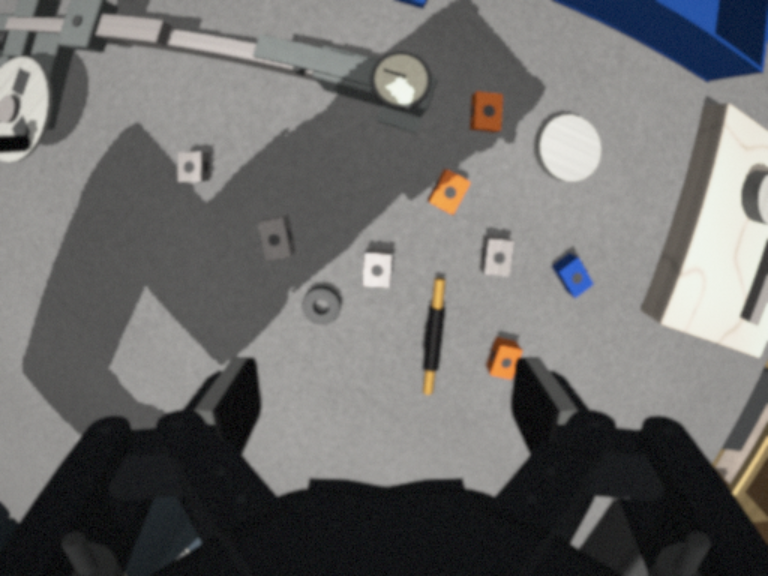

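View pics/wB.png

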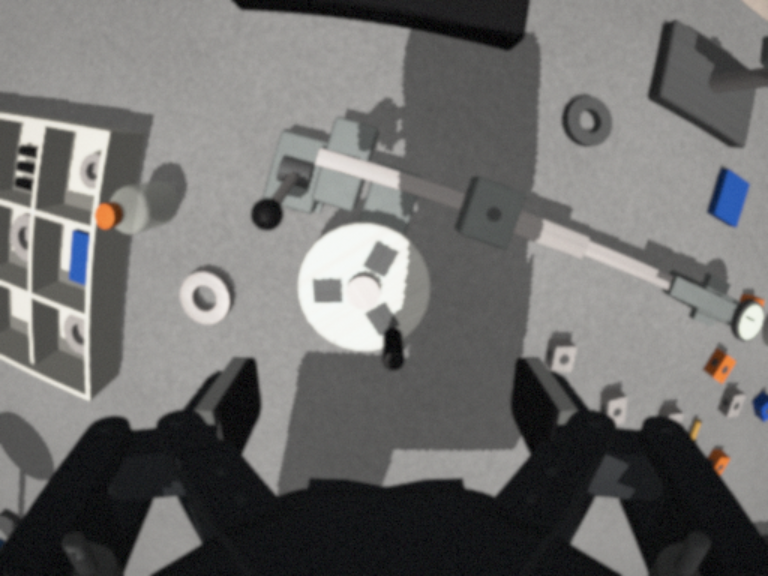

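```bash
cat > seg.py <<'E'
from h import *
# bird's-eye map of height from each wrist shot; rects of blocks, comparator fit
def load(n):
    z=np.load("pics/%s.npz"%n); cal={k:z[k] for k in("camera_matrix","R","t")}
    X=cloud(cal,z["d"],n[0]=="w"); X[z["d"]==0]=np.nan; return z["p"],X
def blocks(p,X,centers,zlo=.020,zhi=.033,rad=.03):
    out=[]
    for c in centers:
        k=(np.hypot(X[...,0]-c[0],X[...,1]-c[1])<rad)&(X[...,2]>zlo)&(X[...,2]<zhi)
        if k.sum()<15: continue
        Q=X[k]; (cx,cy),(w,h),a=cv2.minAreaRect((Q[:,:2]*1000).astype(np.float32))
        if w<h: w,h,a=h,w,a+90
        out.append((round(cx/1e3,4),round(cy/1e3,4),round(w,1),round(h,1),round((a+90)%180-90,1),round(float(np.median(Q[:,2])),4),int(k.sum()),np.median(p[k],0).astype(int).tolist()))
    return out
C=[(.485,-.355),(.44,-.25),(.442,-.147),(.489,-.04)]
if __name__=="__main__":
    for n in("w0","w1","w2","top0"):
        p,X=load(n); print(n)
        for b in blocks(p,X,C): print("  ",b)
        # comparator: rail top
        roi=(X[...,0]>.5)&(X[...,0]<.72)&(X[...,1]>-.25)&(X[...,1]<.32)
        k=roi&(X[...,2]>.041)&(X[...,2]<.049)&(X[...,1]<.05)&(X[...,1]>-.10)&(X[...,0]>.56)
        if k.sum()>20:
            vx,vy,x0,y0=cv2.fitLine(X[k][:,:2].astype(np.float32),cv2.DIST_HUBER,0,.001,.001).ravel(); print("  rail x at y=0",x0-vx/vy*y0,"slope dx/dy",vx/vy,"z",np.median(X[k][:,2]),k.sum())
        k=roi&(X[...,2]>.088)&(X[...,1]<-.05)
        if k.sum()>20: print("  dial",cv2.minEnclosingCircle((X[k][:,:2]*1e3).astype(np.float32)),np.median(X[k][:,2]))
        k=(X[...,2]>.060)&(X[...,2]<.068)&(np.hypot(X[...,0]-.517,X[...,1]-.181)<.075)&(X[...,0]<.57)
        if k.sum()>20: print("  wheel",cv2.minEnclosingCircle((X[k][:,:2]*1e3).astype(np.float32)),np.median(X[k][:,2]))
        k=(X[...,2]>.112)&(X[...,2]<.13)&(np.hypot(X[...,0]-.517,X[...,1]-.181)<.075)
        if k.sum()>5: print("  grip",cv2.minAreaRect((X[k][:,:2]*1e3).astype(np.float32)),np.median(X[k][:,2]),k.sum())
        k=roi&(X[...,2]>.074)&(X[...,2]<.083)&(X[...,1]>.03)&(X[...,1]<.2)&(X[...,0]>.57)
        if k.sum()>5: print("  saddle",cv2.minAreaRect((X[k][:,:2]*1e3).astype(np.float32)),np.median(X[k][:,2]),k.sum())
        k=roi&(X[...,2]>.085)&(X[...,1]>.25)
        if k.sum()>5: print("  ball",X[k].mean(0),X[k].max(0),k.sum())
E
python3 seg.py
```

```text
w0
   (0.4818, -0.3624, 35.5, 27.0, 12.2, 0.027, 438, [197, 191, 186])
   (0.4365, -0.2515, 33.5, 26.0, 11.8, 0.027, 415, [230, 226, 222])
   (0.4391, -0.1481, 39.7, 26.8, 27.0, 0.0269, 485, [109, 106, 104])
   (0.4881, -0.0452, 30.2, 27.2, 12.3, 0.0268, 343, [186, 180, 176])
  rail x at y=0 0.61032015 slope dx/dy 0.03975023 z 0.045777184829286305 669
  dial ((603.7711791992188, -225.34609985351562), 24.23638916015625) 0.09566114254888426
  wheel ((516.1828002929688, 184.39588928222656), 59.845115661621094) 0.06467145791876586
  grip ((485.1465148925781, 141.4315643310547), (8.026823043823242, 1.930475115776062), 23.642698287963867) 0.11335743407330932 9
  saddle ((611.7957153320312, 98.86307525634766), (45.56373977661133, 49.009037017822266), 88.917236328125) 0.07855400094816511 699
w1
   (0.4818, -0.3624, 37.1, 28.2, 10.9, 0.0272, 251, [177, 172, 168])
   (0.4391, -0.1475, 39.7, 26.2, 24.3, 0.027, 365, [202, 195, 191])
   (0.488, -0.0439, 31.1, 26.1, 12.1, 0.027, 355, [109, 106, 104])
  rail x at y=0 0.6106137 slope dx/dy 0.029156795 z 0.04597502540887209 875
  dial ((585.750366210
[... 1545 characters left out ...]
8, 25.4, 0.0271, 116, [126, 119, 120])
   (0.4873, -0.0423, 29.1, 25.7, 12.4, 0.0268, 85, [196, 189, 190])
  rail x at y=0 0.6096045 slope dx/dy 0.027654856 z 0.04521317394627632 191
  dial ((603.156005859375, -222.2371826171875), 24.032175064086914) 0.09534971077180882
  wheel ((514.5801391601562, 188.99191284179688), 59.992733001708984) 0.06487707433046039
  grip ((481.1017150878906, 151.4111328125), (13.921711921691895, 16.230426788330078), 0.5511056780815125) 0.12092967489815765 36
  saddle ((611.1083984375, 83.77418518066406), (81.80902862548828, 50.24163055419922), 88.96537017822266) 0.07889280418161791 275
  ball [0.56403534 0.27718064 0.11003926] [0.57732702 0.29127709 0.11804828] 72
```

The wrist pictures are clear. In wA the four grey blocks are at about (190,167), (275,240), (377,270) and (498,257). In wB the wheel is at (365,287) with the crank at (393,350), the saddle is at (493,212), and the lever leans to -x with its ball at (267,214).

Segmented lengths give a = (.488,-.044), d = (.439,-.148), b = (.437,-.251) and c = (.482,-.362). The comparator origin is near (.610,-.010) with yaw -0.030. The slide is about 87 mm out, so I'll home it first.

```bash
cat >> h.py <<'E'
YAW=-0.030; O=np.array([.6100,-.0105])
ux=np.array([np.cos(YAW),np.sin(YAW)]); uy=np.array([-np.sin(YAW),np.cos(YAW)])
def W(x,y,z): return np.r_[O+x*ux+y*uy,z]
WC=np.array([.5160,.1865]); RG=.0497; ZG=.086; GYAW=YAW+np.radians(-25)
def ring(a): return np.r_[WC+RG*np.array([np.cos(a),np.sin(a)]),ZG]
def wind(a0,total,sgn,fmax,watch,n=24,speed=.12):
    """lead the crank from world angle a0 by sgn*total (ccw +); past `watch` rad stop on tangential force fmax"""
    s=0; hist=[]
    while s<total-1e-6:
        st=min(2*np.pi/n if s<watch else .08,total-s); s+=st; a=a0+sgn*s
        m.move_l(ring(a),max_speed=speed if s<watch else .05)
        f=m.current_force(); T=sgn*np.array([-np.sin(a),np.cos(a)]); ft=-f[:2]@T
        hist.append((round(s,2),round(float(ft),1)))
        if s>=watch and ft>fmax: break
    return s,hist
def saddle():
    p,d,X,c=shot("wrist"); 
    q=(X[...,:2]-O); lx,ly=q@ux,q@uy
    k=(X[...,2]>.074)&(X[...,2]<.083)&(abs(lx)<.03)&(ly>.0)&(ly<.24)
    return np.array(cv2.minAreaRect((np.c_[lx[k],ly[k]]*1e3).astype(np.float32))[0]), k.sum()
E
cat > home.py <<'E'
from h import *
m.set_gripper(.6,40)
g=np.array([.4825,.1502]); a0=np.arctan2(*(g-WC)[::-1]); print("a0",a0)
m.move_ptp(ring(a0)+[0,0,.075],down(GYAW)); print(m.current_qpos().round(2))
m.move_l(ring(a0)); m.set_gripper(0.,40)
print("w",m.current_grip_width(),m.current_grip_force(),m.current_force().round(1))
s,h=wind(a0,14.2,1,14,12.6); print(s,h[::6],h[-12:],m.current_time())
a=a0+s; print("a",a)
m.set_gripper(.6); m.move_l(ring(a)+[0,0,.08])
m.move_ptp([.56,.12,.30],down(np.arctan2(-.96,.28))); p,d,X,c=shot("wrist","w3"); print(saddle(),m.current_time())
E
python3 home.py
```

```text
a0 -2.3161013735009544
[0.21 0.36 1.83 0.   0.95 0.68]
w 0.19922813236473894 38.845016956329346 [-1.8 -1.2  6.7]
14.2 [(0.26, -3.8), (1.83, -4.8), (3.4, -4.3), (4.97, -3.8), (6.54, -2.9), (8.12, -4.5), (9.69, -4.0), (11.26, -4.7), (12.83, 0.1), (13.31, -0.1), (13.79, 0.4), (14.2, -0.8)] [(13.39, -0.1), (13.47, -0.1), (13.55, 0.9), (13.63, -0.2), (13.71, 0.8), (13.79, 0.4), (13.87, 0.1), (13.95, -0.8), (14.03, 0.2), (14.11, 0.2), (14.19, 0.2), (14.2, -0.8)] 25.5833
a 11.883898626499045
(array([3.07445526e-02, 1.86278625e+02]), np.int64(1528)) 27.6583
```

The slide stands at about y 186, short of home (197), and the force vanished late on, so the grip probably let go. I'll find the crank again.

```bash
cat > crank.py <<'E'
from h import *
def crank(X):
    k=(X[...,2]>.112)&(X[...,2]<.13)&(np.hypot(X[...,0]-WC[0],X[...,1]-WC[1])<.075)
    g=np.array(cv2.minAreaRect((X[k][:,:2]*1e3).astype(np.float32))[0])/1e3
    return g,np.arctan2(*(g-WC)[::-1]),np.hypot(*(g-WC)),int(k.sum())
E
python3 - <<'E'
from crank import *
from seg import load
p,X=load("w3"); print(crank(X)); p,X=load("w2"); print(crank(X)); print((11.884+np.pi)%(2*np.pi)-np.pi)
E
```

```text
(array([0.46661258, 0.19196249]), np.float64(3.0314354344767898), np.float64(0.04968859183407799), 198)
(array([0.48239017, 0.15057776]), np.float64(-2.3229500266600884), np.float64(0.049193782859409896), 186)
-0.6823706143591721
```

```bash
sed -i 's/        if s>=watch and ft>fmax: break/        if m.current_grip_width()<.15: print("LOST at",s); break\n        if s>=watch and abs(ft)>fmax: break/' h.py
cat > home2.py <<'E'
from crank import *
p,d,X,c=shot("wrist"); g,a0,r,n=crank(X); print(g,a0,r,n)
m.move_ptp(ring(a0)+[0,0,.075],down(GYAW)); m.move_l(ring(a0)); m.set_gripper(0.,60)
print("w",m.current_grip_width(),m.current_force().round(1))
s,h=wind(a0,2.3,1,14,1.3); print(s,h,m.current_grip_width(),m.current_time())
a=a0+s
m.set_gripper(.6); m.move_l(ring(a)+[0,0,.08])
m.move_ptp([.56,.12,.30],down(np.arctan2(-.96,.28))); p,d,X,c=shot("wrist","w4"); print(saddle(),crank(X),a,m.current_time())
E
python3 home2.py
```

```text
[0.466548   0.19234508] 3.0239415110161283 0.049796233036867706 197
w 0.19323188221945586 [-7.1  0.3 12.1]
LOST at 0.5235987755982988
0.5235987755982988 [(0.26, 35.2), (0.52, -0.5)] 0.00260433728286038 30.0417
(array([-1.65788651e-01,  1.86284302e+02]), np.int64(1533)) (array([0.46664355, 0.19246973]), np.float64(3.021226030867511), np.float64(0.049716157626236775), 196) 3.547540286614427 32.075
```

```bash
python3 - <<'E'
from h import *
from seg import load
for n in("w1","w2","w4"):
    p,X=load(n); q=X[...,:2]-O; lx,ly=q@ux,q@uy
    k=(abs(lx)<.014)&(X[...,2]>.064)&(X[...,2]<.073)&(ly>-.08)&(ly<.25)
    print(n,np.percentile(ly[k],[0,2,98,100]).round(4),np.percentile(lx[k],[2,98]).round(4),k.sum())
    k=(abs(lx)<.03)&(X[...,2]>.074)&(X[...,2]<.083)&(ly>0)&(ly<.24)
    print("  saddle",np.percentile(ly[k],[0,2,98,100]).round(4))
    k=(abs(lx)<.004)&(X[...,2]>.042)&(X[...,2]<.049); print("  rail ly",np.percentile(ly[k],[1,99]).round(4))
    k=(abs(lx)<.014)&(X[...,2]>.078)&(X[...,2]<.086)&(ly<-.05);print("  arm tip",ly[k].max() if k.any() else None)
E
python3 -c "
import cv2;i=cv2.imread('pics/w4.png');cv2.imwrite('pics/w4b.png',cv2.resize(i,(768,576)))"
```

```text
w1 [0.0134 0.0151 0.0876 0.089 ] [-0.0102  0.0108] 1040
  saddle [0.0876 0.0887 0.1317 0.1339]
  rail ly [-0.0979  0.2656]
  arm tip -0.08989775703202019
w2 [0.0131 0.0153 0.1331 0.1339] [-0.0099  0.0107] 808
  saddle [0.088  0.0899 0.1327 0.134 ]
  rail ly [-0.1106  0.2674]
  arm tip -0.08951724596501755
w4 [0.0885 0.0904 0.1622 0.1635] [-0.0104  0.0106] 1042
  saddle [0.1634 0.1642 0.2074 0.2091]
  rail ly [-0.1071  0.2661]
  arm tip -0.08911103189731893
```

View pics/w4b.png

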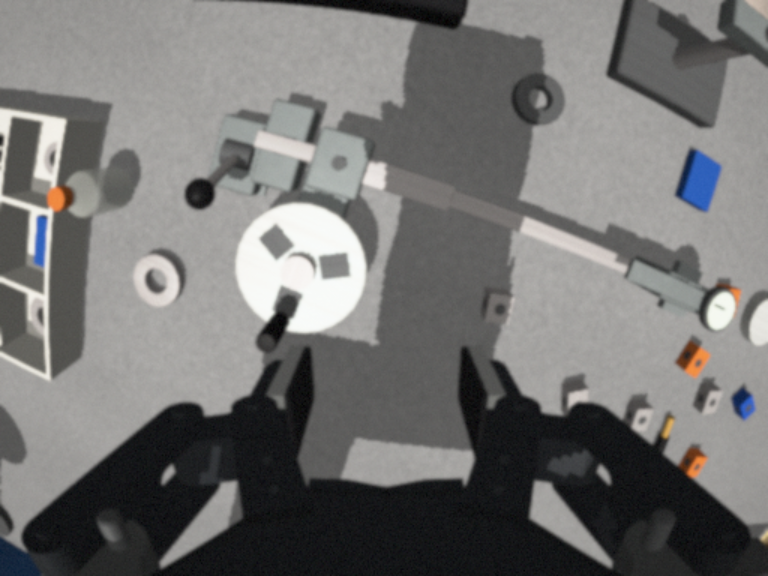

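The pusher face is at y≈89–90 and the last push met a hard stop (35 N), so the slide is home with the crank at 3.02 rad. In the picture the saddle at (338,163) is fully back and the bay is bare. Blocks next.

```bash
cat > place.py <<'E'
from h import *
from seg import blocks
import sys
LAST=dict(a=(.4885,-.0445),b=(.4365,-.251),c=(.4818,-.362),d=(.4392,-.1475))
LEN=dict(a=30,b=33,c=36,d=39); Y=dict(d=-.0605,c=-.018,b=.0215,a=.058)
VIEW=[.47,-.20,.30]; VR=down(np.arctan2(-.96,.28)); DZ=.008
def find(p,X):
    "steel-coloured block tops on the bench, any place"
    sat=p.max(-1).astype(int)-p.min(-1)
    k=((X[...,2]>.022)&(X[...,2]<.031)&(sat<25)&(X[...,0]>.3)&(X[...,0]<.7)&(X[...,1]>-.55)&(X[...,1]<.12)).astype(np.uint8)
    n,l,st,_=cv2.connectedComponentsWithStats(k); out=[]
    for i in range(1,n):
        if st[i,4]<100: continue
        c=np.median(X[l==i],0); 
        for b in blocks(p,X,[c]):
            if 27<b[2]<43 and 23<b[3]<30: out.append(b)
    return out
def pick_place(n):
    m.set_gripper(.45,60); m.move_ptp(VIEW,VR); p,d,X,c=shot("wrist")
    F=find(p,X); print(n,[f[:5] for f in F])
    b=min(F,key=lambda f:np.hypot(f[0]-LAST[n][0],f[1]-LAST[n][1])+abs(f[2]-LEN[n])*.01)
    if abs(b[2]-LEN[n])>3 or np.hypot(b[0]-LAST[n][0],b[1]-LAST[n][1])>.09: print("BAD",b); return False
    yaw=np.radians(b[4]-90); yaw=(yaw+np.pi)%(2*np.pi)-np.pi
    q0=m.current_qpos()[0]
    if yaw<-2.2: yaw+=np.pi
    if yaw>.9: yaw-=np.pi
    P=np.array([b[0],b[1],DZ])
    m.move_ptp(P+[0,0,.10],down(yaw)); m.move_l(P,max_speed=.12); m.set_gripper(0.,60)
    w=m.current_grip_width(); m.move_l(P+[0,0,.12]); w1=m.current_grip_width()
    if w1<.25: print("lost",w,w1); return False
    T=W(0,Y[n],.045+DZ+.001); R=down(YAW)
    m.move_ptp(T+[0,0,.07],R); w2=m.current_grip_width()
    if w2<.25: print("lost",w,w1,w2); return False
    m.move_l(T,max_speed=.08); w3=m.current_grip_width(); fz=m.current_force().round(1)
    m.set_gripper(.45); m.move_l(T+[0,0,.10],max_speed=.12)
    print(n,"w",np.round([w,w1,w2,w3],3),fz,"t",m.current_time()); return True
def check(fn=None):
    "row on the rail in comparator coordinates"
    m.move_ptp([.53,-.02,.28],VR); p,d,X,c=shot("wrist",fn)
    q=X[...,:2]-O; lx,ly=q@ux,q@uy
    k=((X[...,2]>.0675)&(X[...,2]<.0745)&(abs(lx)<.025)&(ly<.083)&(ly>-.088)).astype(np.uint8)
    nn,l,st,_=cv2.connectedComponentsWithStats(k)
    for i in range(1,nn):
        if st[i,4]<60: continue
        (cx,cy),(w,h),a=cv2.minAreaRect((np.c_[lx,ly].reshape(*lx.shape,2)[l==i]*1e3).astype(np.float32))
        print("  row",round(cx,1),round(cy,1),round(w,1),round(h,1),round(a,1),np.median(X[...,2][l==i]).round(4),st[i,4])
if __name__=="__main__":
    for n in sys.argv[1]:
        if not pick_place(n): break
    check("chk_"+sys.argv[1])
E
python3 place.py d
```

```text
d [(0.5225, -0.011, 30.3, 26.7, 7.6), (0.4395, -0.1481, 39.3, 26.8, 26.4), (0.4817, -0.363, 36.3, 26.5, 12.8), (0.4366, -0.2515, 33.4, 26.3, 11.2)]
d w [0.289 0.287 0.284 0.289] [-1.9  0.4 -0.7] t 39.825
  row 182.8 181.7 128.0 1.6 45.0 0.072 695
```

Block a was knocked to (.5225,-.011), which the search caught. I'll fix the check's stacking bug and continue.

```bash
sed -i 's/np.c_\[lx,ly\].reshape(\*lx.shape,2)\[l==i\]/np.stack([lx,ly],-1)[l==i]/; s/a=(.4885,-.0445)/a=(.5225,-.011)/' place.py
python3 - <<'E'
from place import *
check("chk_d2")
E
python3 place.py c
```

```text
row 0.3 -61.6 39.5 26.0 89.8 0.0721 701
c [(0.5226, -0.0112, 30.3, 27.7, 6.6), (0.4818, -0.363, 36.4, 26.9, 12.5), (0.4366, -0.2515, 33.2, 26.5, 11.6)]
c w [0.287 0.289 0.291 0.288] [-3.1  0.8  2.9] t 49.2583
  row 0.1 -19.2 36.4 25.9 89.4 0.072 670
  row 0.2 -61.7 25.9 39.7 0.1 0.072 692
```

```bash
python3 place.py ba; python3 -c "
import cv2;i=cv2.imread('pics/chk_ba.png');cv2.imwrite('pics/chk_b.png',cv2.resize(i,(768,576)))"
```

```text
b [(0.5224, -0.0108, 30.2, 27.5, 6.8), (0.4365, -0.2516, 33.5, 26.4, 11.7)]
b w [0.29  0.286 0.288 0.29 ] [-1.6 -0.5  1.7] t 58.025
a [(0.5225, -0.011, 30.7, 27.3, 7.2)]
a w [0.286 0.289 0.283 0.288] [-1.7 -0.9  1.8] t 66.1583
  row 0.4 56.5 29.7 26.7 89.8 0.0719 554
  row 0.3 20.3 33.0 26.3 89.0 0.0719 618
  row 0.3 -19.1 25.8 36.2 0.2 0.072 665
  row 0.1 -61.6 39.5 25.9 90.0 0.0721 695
```

All four blocks are on the rail, centred and square. Now I'll wind the slide in.

```bash
cat > windin.py <<'E'
from crank import *
from place import check,VR
m.set_gripper(.6,60)
m.move_ptp([.56,.12,.30],VR); p,d,X,c=shot("wrist"); g,a0,r,n=crank(X); print(g,a0,r,n,saddle())
m.move_ptp(ring(a0)+[0,0,.075],down(GYAW)); m.move_l(ring(a0)); m.set_gripper(0.,60)
s,h=wind(a0,13.1,-1,13,11.6); print(s,h[::6],h[-18:],m.current_grip_width(),m.current_time())
m.set_gripper(.6); m.move_l(ring(a0-s)+[0,0,.08])
m.move_ptp([.56,.12,.30],VR); p,d,X,c=shot("wrist","w5"); print(saddle(),crank(X),(a0-s)%(2*np.pi),m.current_time())
m.move_ptp([.53,-.02,.28],VR); shot("wrist","w6")
E
python3 windin.py; python3 -c "
import cv2;i=cv2.imread('pics/w6.png');cv2.imwrite('pics/w6b.png',cv2.resize(i,(768,576)))"
```

```text
[0.4668396  0.19254904] 3.0191610335488233 0.049531160622745145 193 (array([  0.61315346, 112.17745972]), np.int64(1526))
12.980972450961717 [(0.26, -4.3), (1.83, -4.4), (3.4, -4.2), (4.97, -4.3), (6.54, -4.1), (8.12, -3.4), (9.69, -4.4), (11.26, -4.0), (12.1, 2.2), (12.58, 4.2)] [(11.26, -4.0), (11.52, -4.0), (11.78, -1.1), (11.86, 1.0), (11.94, 1.5), (12.02, 1.8), (12.1, 2.2), (12.18, 2.2), (12.26, 2.0), (12.34, 1.9), (12.42, 2.7), (12.5, 3.1), (12.58, 4.2), (12.66, 4.4), (12.74, 6.0), (12.82, 9.9), (12.9, 12.0), (12.98, 15.4)] 0.19013243763353857 85.6167
(array([ 0.27000427, 66.63166809]), np.int64(1504)) (array([0.46685315, 0.18670363]), np.float64(3.13744940997569), np.float64(0.04914727242786508), 192) 2.604559196946278 87.5917
```

View pics/w6b.png

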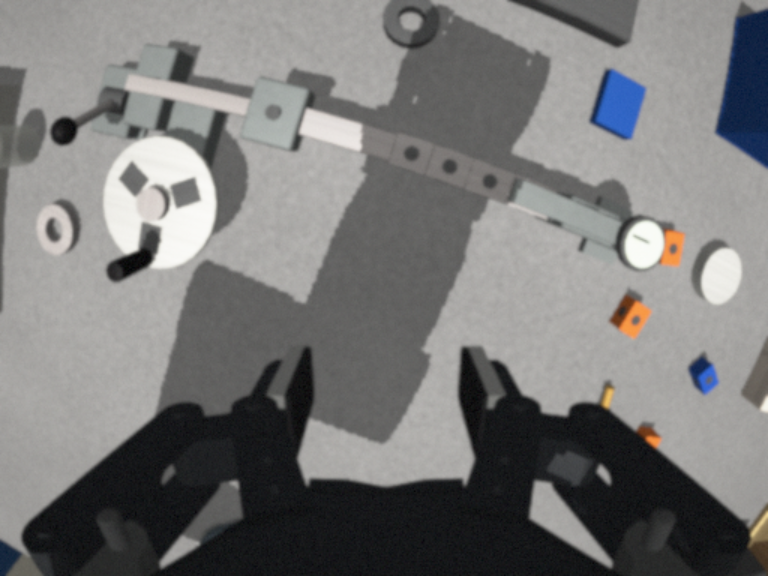

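The row is clamped under the arm at (412,152) to (490,180), but the crank rests at 3.14 rad rather than the commanded 2.60, so I'll measure how far the anvil is pressed.

```bash
cat > meas.py <<'E'
from h import *
from seg import load
from crank import crank
import sys
for n in sys.argv[1:]:
    p,X=load(n); q=X[...,:2]-O; lx,ly=q@ux,q@uy
    k=(abs(lx)<.026)&(X[...,2]>.0755)&(X[...,2]<.083)&(ly>.0)&(ly<.24)
    r=cv2.minAreaRect((np.stack([lx,ly],-1)[k]*1e3).astype(np.float32)); k2=(abs(lx)<.008)&(X[...,2]>.078)&(X[...,2]<.086)&(ly<-.05)&(ly>-.17)
    print(n,"saddle",np.round(r[0],2),np.round(r[1],1),"arm tip",np.percentile(ly[k2],99.5).round(4),"crank",crank(X)[1])
    # profile of heights along rail centre line to see pusher/blocks
    k=(abs(lx)>.0115)&(abs(lx)<.0125)&(X[...,2]>.062)&(X[...,2]<.075)&(ly>-.1)&(ly<.09); print("   wide (blocks) end ly",np.percentile(ly[k],[99,99.9]).round(4))
E
python3 meas.py w1 w2 w4 w5 w6 chk_ba
```

```text
w1 saddle [3.0000e-02 1.1059e+02] [46.  51.8] arm tip -0.0905 crank -2.3012963535967814
   wide (blocks) end ly [0.0886 0.0889]
w2 saddle [4.0000e-02 1.1085e+02] [51.8 45.7] arm tip -0.0895 crank -2.3229500266600884Traceback (most recent call last):
  File "meas.py", line 11, in <module>
    k=(abs(lx)>.0115)&(abs(lx)<.0125)&(X[...,2]>.062)&(X[...,2]<.075)&(ly>-.1)&(ly<.09); print("   wide (blocks) end ly",np.percentile(ly[k],[99,99.9]).round(4))
                                                                                                                         ~~~~~~~~~~~~~^^^^^^^^^^^^^^^^^
    return _quantile_unchecked(
        a, q, axis, out, overwrite_input, method, keepdims, weights)
    return _ureduce(a,
                    func=_quantile_ureduce_func,
    ...<5 lines>...
                    overwrite_input=overwrite_input,
                    method=method)
    r = func(a, **kwargs)
    result = _quantile(arr,
                       quantiles=q,
    ...<2 lines>...
                       out=out,
                       weights=wgt)
    slices_having_nans = np.isnan(arr[-1, ...])
                                  ~~~^^^^^^^^^
IndexError: index -1 is out of bounds for axis 0 with size 0
```

```bash
sed -i '/wide (blocks)/d' meas.py; python3 meas.py w4 w5 w6 chk_ba
```

```text
w4 saddle [1.2000e-01 1.8629e+02] [45.7 51.6] arm tip -0.09 crank 3.021226030867511
w5 saddle [  0.29 105.3 ] [51.5 45.2] arm tip -0.0898 crank 3.13744940997569
w6 saddle [5.0000e-02 1.0508e+02] [51.8 45.9] arm tip -0.0906 crank -3.1281451547929415
chk_ba saddle [-10.31 109.61] [114.2  35.4] arm tip -0.0871 crank -2.527268109001546
```

The slide has advanced 81.0 mm, about 5 mm of anvil. The stop is at 82, so I'll press on with the fingers pushing along the tangent.

```bash
cat > press.py <<'E'
from crank import *
from place import VR
m.move_ptp([.56,.12,.30],VR); p,d,X,c=shot("wrist"); g,a0,r,n=crank(X); print(a0,r)
m.set_gripper(.6,60); R=down(-np.pi/2)
m.move_ptp(ring(a0)+[0,0,.075],R); m.move_l(ring(a0)); m.set_gripper(0.,80)
s,h=wind(a0,.7,-1,28,0); print(s,h,m.current_grip_width(),m.current_ee_pos().round(4),ring(a0-s).round(4))
m.set_gripper(.6); m.move_l(ring(a0-s)+[0,0,.08])
m.move_ptp([.56,.12,.30],VR); p,d,X,c=shot("wrist","w7"); print(crank(X),m.current_time())
E
python3 press.py; python3 meas.py w7
```

```text
3.1302890107003183 0.04940064743969797
0.7 [(0.08, 2.4), (0.16, 3.0), (0.24, 6.2), (0.32, 8.0), (0.4, 10.3), (0.48, 14.0), (0.56, 16.0), (0.64, 18.6), (0.7, 22.2)] 0.1900344079036433 [0.4765 0.217  0.0869] [0.4784 0.2189 0.086 ]
(array([0.46735422, 0.19322662]), np.float64(3.0041863700760976), np.float64(0.04910865113572846), 194) 95.175
w7 saddle [  0.14 104.17] [45.7 51.5] arm tip -0.0899 crank 3.0041863700760976
```

The slide has now advanced 82 mm and pushing harder only springs back, so the anvil is on its stop. Next, the lever.

```bash
cat > lever.py <<'E'
from h import *
from place import VR
m.set_gripper(0.,40); R=down(YAW-np.pi/2); z=.090
m.move_ptp(W(-.10,.286,.20),R); m.move_l(W(-.10,.286,z))
h=[]
for x in np.arange(-.085,.0011,.005):
    m.move_l(W(x,.286,z),max_speed=.06); f=m.current_force(); h.append((round(float(x),3),(f[:2]@ux).round(1)))
    if x>-.025 and abs(h[-1][1])>15: break
print(h,m.current_time())
m.move_l(W(x-.02,.286,z)); m.move_l(W(x-.02,.286,.20)); m.set_gripper(.6)
m.move_ptp([.56,.12,.30],VR); p,d,X,c=shot("wrist","w8")
q=X[...,:2]-O; lx,ly=q@ux,q@uy
k=(X[...,2]>.085)&(X[...,2]<.13)&(ly>.26)&(ly<.32)&(abs(lx)<.1); print("ball",lx[k].mean(),ly[k].mean(),X[...,2][k].max(),k.sum())
m.move_ptp([.53,-.02,.28],VR); shot("wrist","w9"); print(m.current_time(),m.current_force().round(1))
E
python3 lever.py; python3 meas.py w8 w9; python3 -c "
import cv2;i=cv2.imread('pics/w9.png');cv2.imwrite('pics/w9b.png',cv2.resize(i,(768,576)))"
```

```text
[(-0.085, np.float64(0.5)), (-0.08, np.float64(-0.3)), (-0.075, np.float64(-0.8)), (-0.07, np.float64(0.0)), (-0.065, np.float64(-0.7)), (-0.06, np.float64(-0.3)), (-0.055, np.float64(-0.7)), (-0.05, np.float64(-0.2)), (-0.045, np.float64(0.5)), (-0.04, np.float64(-0.2)), (-0.035, np.float64(-0.2)), (-0.03, np.float64(0.0)), (-0.025, np.float64(0.2)), (-0.02, np.float64(0.3)), (-0.015, np.float64(0.3)), (-0.01, np.float64(0.4)), (-0.005, np.float64(-6.5)), (0.0, np.float64(-30.3))] 102.0417
ball 0.017948908016582832 0.2830826315512973 0.1130349576259219 365
105.2667 [-0.2  0.8  0. ]
w8 saddle [  0.24 104.36] [45.5 51.2] arm tip -0.0901 crank 2.9961555085862455
w9 saddle [-5.000e-02  1.039e+02] [51.8 45.4] arm tip -0.0905 crank 3.00486508783497
```

View pics/w9b.png

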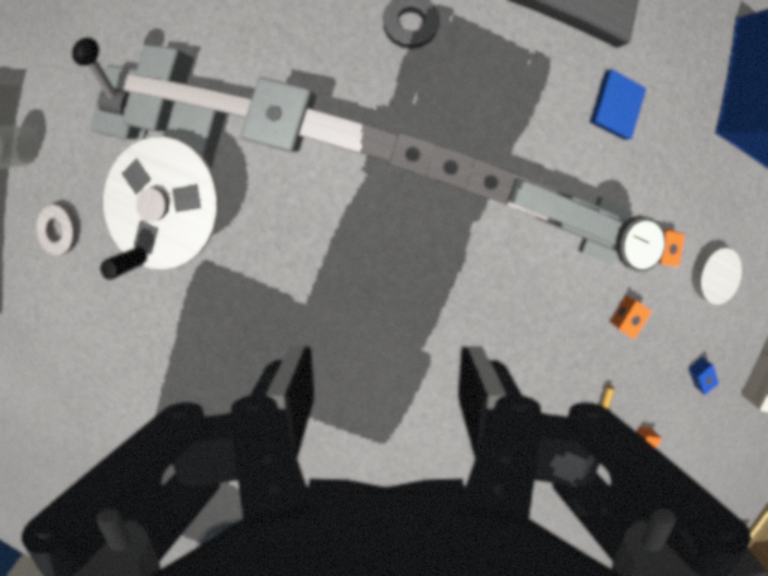

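The lever is thrown right over (ball at (85,50), local x +18 mm). The row sits square on the rail with the slide at 82 mm, and nothing is touching it. I'm handing the job in.

```bash
python3 -c "
from bench import manip as m
print(m.sign_off())"
```

```text
the job is handed in; nothing more can be done
None
```

I handed the job in: the slide was homed, all four blocks are clamped in line on the rail, the lock lever is fully over, and no bystander was seen moved; by the slide's 82 mm advance the anvil is at its stop (inferred, not read directly), and sign-off returned no verdict.

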